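Knock a stuck brake pad out of its holder

ROBOT

A 6-joint arm with a two-finger parallel gripper is mounted at the origin on a cart in front of the work surface, level with it; the furniture and walls round the work are solid. World frame = base frame: x ahead of the robot, y to its left, z up, the work surface at z = 0. Lengths are in mm, angles in rad, forces in N, time in s.
With the tool pointing down it reaches from about 350 to 775 mm from the base axis. Payload 7.3 kg.
Tool frame: the origin (TCP) lies on the front face of the gripper's body, between the roots of the fingers; the fingertips stand 66 mm ahead of it and the grasp point (between the pads) lies 47 mm ahead of it (bot.tip_extent is the distance from the TCP to the fingertips, in mm); z points along the fingers, y is the line along which they close (so a half turn about z gives the same grasp; the last joint's range is limited). The gripper opens to 92 mm and grips with 3 to 60 N. Pads are 19 mm wide; open, the fingers measure 130 mm over their backs; the gripper's body (75 mm by 190 mm) begins 47 mm behind the grasp point.
Start: joints at [-1.368, 0.342, 1.524, -0, 1.275, -0.146], TCP at [179.451, -493.392, 292.241] pointing down, gripper open.
Joint ranges: [-2.53, 2.53], [-0.77, 2.02], [0.04, 2.7], [-1, 4.14], [0.28, 2.66], [-3.11, 3.11]. Speed limits (rad/s): [2.57, 2.57, 3.14, 3.14, 3.14, 3.14].

INTERFACE

Orientations are given as [roll, pitch, yaw] about the fixed x, y, z axes, in that order (R = Rz(yaw) Ry(pitch) Rx(roll)).
In Python, from plant import readout, viewer, order, bot gives the robot as it stands.
- The arm moves only by the shell command python3 -m creep 'ROWS'. ROWS is text: rows parted by semicolons, each of 7 numbers parted by spaces: the shift along the world's x, y, z in m, then the turn, a rotation vector about the world's x, y, z in rad, then the opening in per cent of the stroke, from 0 (shut) to 100 (fully open). A call has 1 to 8 rows; each row shifts and turns the commanded pose from where the row before left it; what a row does not reach is not made up. A row lasts 1/12 s, in which the tool goes at most 41.7 mm and 7.16 degrees, less where a joint would pass 70% of its speed; a pose out of reach is approached as far as the arm can. A call is refused whole if a number of a shift passes 0.0417 or a number of a turn 0.125, either way. A call with a gripper value outside its range is refused whole. The fingers move at their own pace and stop on an object; the grip force is fixed at half the most. Time passes only in rows, so rows that do not move let the fingers close. It gives the time, the measured TCP pose, the force, the opening and the grip force at its end, in the units of the state.
- readout.get_obs(): the state, without advancing time (a new reading comes with each control period).
- viewer.capture(name): name is "side" or "top"; returns the picture (420x560x3 uint8, red, green, blue); there is no depth.
- viewer.camera_info(name): a dict with "fx", "fy", "cx", "cy" (pixels), "origin" and "rotation" of the camera in the world. Camera axes: x right, y up, looking along -z (the intrinsics and any distortion apply to the point x, -y, -z); pixel columns grow to the right and rows downward; lengths in mm; the calibration is good to about 2 mm. A picture is of the moment at which its call begins. camera_info takes no time and is no camera call.
- order.close_job(): hands the job in; it is judged then, once.
The state is a dict: "time": time; "joint_positions": joint angles; "dq": joint speeds; "tau": joint torques, N m; "tool_pos": TCP position; "tcp_rot": TCP orientation; "contact_force": force on the tool from outside, world axes, zero at the start; "moment": the same for the moment, N m; "grip_width": finger opening in mm; "finger_force": force on a finger pad.
Only numpy, scipy, OpenCV 4.12 (cv2) and the standard library are available. Lean on these libraries where they do the work, as an engineer would, in place of code of your own. Each camera call takes 0.05 s, during which the arm holds its last target. There are 200 camera calls.

TASK

The brake pad is stuck between the brass jaws of the knock-out station. Press the red knock-out button all the way down and keep it there for a moment so that its pin drives the pad out of the jaws, without ramming the button hard against its stop, and let it spring right back up; then slide the freed pad flat along the rails until its end rests against the yellow end stop. Leave the other things on the bench where they are.

Things in the scene. Friction and masses are not known exactly. Their poses are not given: they have to be found in the camera images.
- station: knock-out station fixed to the bench: dark steel base 120 x 370 mm, own x -60..60, own y -145..225 mm, origin on the bench (z = 0), own z up; its deck is 10 mm above the origin. The pad slides out along own -y between two steel guide rails, 5 mm high, 8 mm wide, 51 mm apart. From -y to +y: end stop, pad and jaws, back wall, blue housing with the red button.
- stop_face (a point): foot of the yellow end stop's black rubber face, on the deck at own (0, -128, 10) mm of the station. The stop is 72 mm wide and 22 mm higher than the deck.
- jaw_mid (a point): midway between the two brass jaws, on the deck at station (0, 63, 10) mm. The jaws pinch the sides of the pad's friction block at station y 50..76, 17..26 mm above the bench, with about 2.5 N each. When the pad has left they stand 38 mm apart and give way 6 mm. Outside them are spring blocks (station x 44..56 mm either side, top 26 mm above the bench).
- housing_top (a point): middle of the top of the blue housing, 55 mm above the bench, at station (0, 185) mm: on the button's vertical axis. The housing is 80 x 73 mm (station y 149..222). In front of it the steel back wall (station y 111..120, 76 mm wide, top 36 mm above the bench) has the access window for the pin.
- knock_button (a joint): red mushroom button, 44 mm across, moves straight down: 0 up, 0.024 m on its stop. Its cap is screwed to a new height each time, not measured: its flat top, when up, is 110 to 128 mm above the bench, to be found by touch. Spring 4 N at first, 9 N at the bottom; the stuck pad adds some 3 to 10 N. The pin moves 1.5 times as far (36 mm) and returns with the button.
- stuck_pad: brake pad to free, 47 x 136 x 15 mm, 0.2-0.4 kg, flat on the deck; origin mid underside, y along its length. Plate 6 mm thick, y -68..68; black friction blocks x -22..20, y -52..52, top 15 mm, so an ear of bare plate 16 mm long at each end. Starts at station (0, 30, 10) mm, axes as the station's; the pin leaves it at y about -5, clear of the jaws; against the stop y = -60. Slides with 2-6 N.
- spare_pad: a second, identical loose brake pad lying on the bench to the right: a bystander
- oil_filter: orange oil filter standing on the bench to the left, 69 mm diameter, 78 mm tall: a bystander
- tin: flat green tin, 46 x 71 x 23 mm, on the bench to the right: a bystander
- torch: black and orange hand torch, 35 x 129 x 36 mm, lying on the bench to the left: a bystander
Not all that is in view belongs to the job. Leave any green look-alike of the stuck_pad alone.

How it is judged (in metres and radians):
On the way, in this order (a step that is already met when the one before it is completed fails the run):
1. the knock-out button is held fully down (at least 22.5 of 24 mm, 0.3 s) with the pad driven 30 to 55 mm out by its pin (value of joint knock_button above 0.0225 m and y of stuck_pad in the frame of station between -0.025 and 0 m), for 0.3 s.
2. the button is let up again (within 1.5 mm), the pad not yet at the end stop (value of joint knock_button below 0.0015 m and y of stuck_pad in the frame of station above -0.045 m), for 0.1 s.
At the end, for the whole second after the job is handed in: The button is up again (within 1.5 mm); the pad lies flat on the deck between the rails, in line with the station, its end within 5 mm of the end stop's face, at rest (value of joint knock_button below 0.0015 m and y of stuck_pad in the frame of station between -0.065 and -0.055 m and z of stuck_pad in the frame of station below 0.014 m and angle between stuck_pad's own z axis and vertical below 0.08 rad and angle between the y axis of stuck_pad and the y axis of station, either way round below 0.1 rad and linear speed of stuck_pad below 0.01 m/s); the robot touches nothing.
It fails at once if the button is rammed: more than 45 N on it (contact force between anything else and knock_button above 45 N).
It fails at once if the spare pad is moved more than 20 mm (distance of spare_pad from where it was at the start of the episode above 0.02 m).
It fails at once if the oil filter is moved more than 20 mm (distance of oil_filter from where it was at the start of the episode above 0.02 m).
It fails at once if the tin is moved more than 20 mm (distance of tin from where it was at the start of the episode above 0.02 m).
It fails at once if the torch is moved more than 20 mm (distance of torch from where it was at the start of the episode above 0.02 m).
It also fails if it takes over 48 s, if anything falls off the work surface, if the arm or the gripper's body presses on something with over 40 N, if the wrist force passes 120 N, or if a joint passes its speed limit or range.

## Working session

There is one attempt and no reset: what is moved stays moved. The work goes in short steps, Python scripts to look and compute and a shell command to move; the robot and the scene stay as the last step left them, time stands still between calls to the robot, and variables do not carry over. Pictures are saved under pics/ and viewed, at most 10 in all, crops included, and the job is handed in when it is done.

```bash
mkdir -p pics
python3 - <<'E'
from plant import readout, viewer
import cv2
for n in("top","side"):
    cv2.imwrite(f"pics/{n}0.png",viewer.capture(n)[:,:,::-1]); print(viewer.camera_info(n))
print(readout.get_obs())
E
```

```text
{'fx': 543.7894378561186, 'fy': 543.7894378561186, 'cx': 284.5271870573779, 'cy': 206.73507874631946, 'origin': array([ 292.98324516,   25.94618888, 1607.78115689]), 'rotation': array([ 0.13393408, -0.00857007, -1.57777413])}
{'fx': 516.282284333184, 'fy': 516.282284333184, 'cx': 273.6540575161925, 'cy': 219.45728956017624, 'origin': array([  390.01501696, -1455.66951631,   999.41556547]), 'rotation': array([ 1.01318513,  0.00209336, -0.0628862 ])}
{'time': 0.1, 'joint_positions': array([-1.36801797e+00,  3.42651239e-01,  1.52488602e+00,  2.95377302e-05,
        1.27539502e+00, -1.45998012e-01]), 'dq': array([ 0.00075269, -0.00282288, -0.00240381, -0.00086498,  0.00146485,
       -0.00094246]), 'tau': array([ 1.51098975e-03, -4.32004559e+01, -2.44694638e+01,  7.19193695e-02,
        5.25570440e-02, -5.85869043e-05]), 'tool_pos': array([ 179.39403292, -493.12529659,  291.62771734]), 'tcp_rot': array([-3.14027139e+00, -2.22835240e-04,  3.48767601e-01]), 'contact_force': array([ 0.64890696, -0.41055652,  0.07834147]), 'moment': array([ 0.01065073,  0.0191267 , -0.05748742]), 'finger_force': 0.0, 'grip_width': 91.66825538279885}
```

View pics/top0.png

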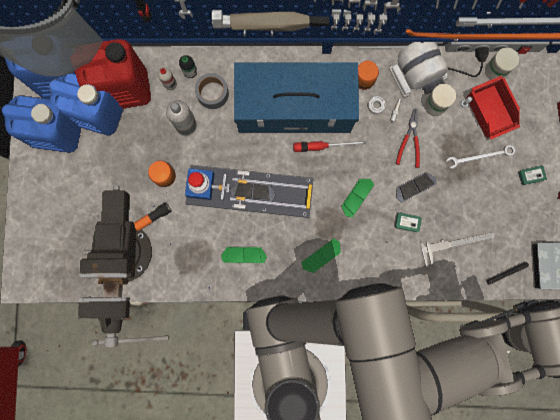

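View pics/side0.png

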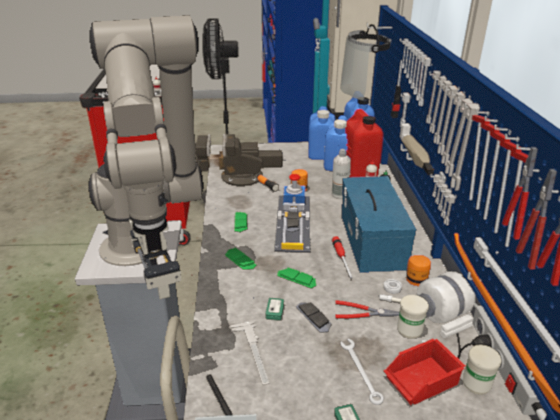

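```bash
cat > h.py <<'E'
import numpy as np
from plant import viewer
from scipy.spatial.transform import Rotation as R
def P(name,pts,z):
    c=viewer.camera_info(name);out=[]
    for u,v in pts:
        d=R.from_euler('xyz',c['rotation']).apply([(u-c['cx'])/c['fx'],-(v-c['cy'])/c['fy'],-1])
        o=np.array(c['origin']);out.append(o+d*(z-o[2])/d[2])
    return np.array(out)
def proj(name,p):
    c=viewer.camera_info(name);q=R.from_euler('xyz',c['rotation']).inv().apply(np.array(p)-c['origin'])
    return np.c_[c['cx']+c['fx']*q[:,0]/-q[:,2],c['cy']+c['fy']*q[:,1]/q[:,2]]
E
python3 - <<'E'
import cv2
a=cv2.imread("pics/top0.png")[155:225,175:325]
b=cv2.imread("pics/side0.png")[165:255,250:330]
cv2.imwrite("pics/c1.png",cv2.resize(a,None,fx=5,fy=5,interpolation=cv2.INTER_CUBIC))
cv2.imwrite("pics/c2.png",cv2.resize(b,None,fx=6,fy=6,interpolation=cv2.INTER_CUBIC))
E
```

```text
(no output)
```

View pics/c1.png

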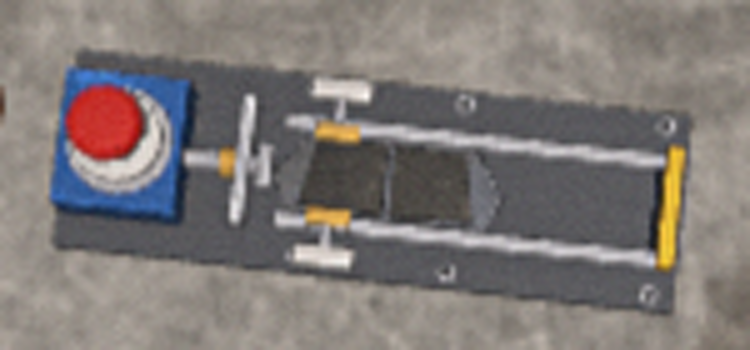

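View pics/c2.png

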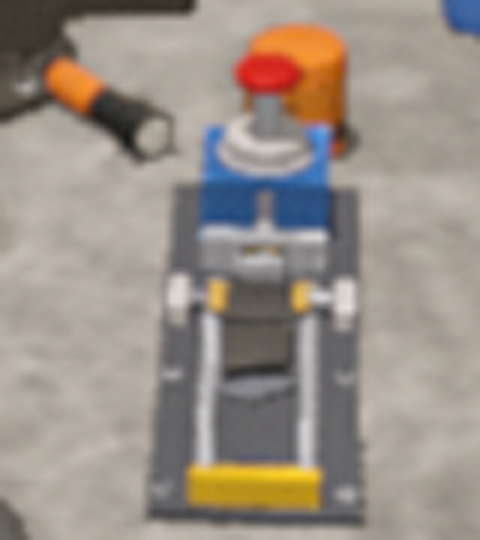

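```bash
cat >> h.py <<'E'
def fit():
    c=np.array([(78,50),(690,115),(672,313),(54,246.)]);px=np.c_[175+(c[:,0]+.5)/5-.5,155+(c[:,1]+.5)/5-.5]
    w=P('top',px,10)[:,:2];m=np.array([(60,225),(60,-145),(-60,-145),(-60,225.)])
    A=(m-m.mean(0));B=w-w.mean(0)
    th=np.arctan2((A[:,0]*B[:,1]-A[:,1]*B[:,0]).sum(),(A*B).sum())
    M=np.array([[np.cos(th),-np.sin(th)],[np.sin(th),np.cos(th)]])
    t=w.mean(0)-M@m.mean(0); return M,t,th,w-(m@M.T+t)
M,t,th,res=fit()
E
python3 - <<'E'
from h import *
print(t,th,res.round(1))
for p in [(0,185),(0,63),(0,30),(0,-5),(0,-128),(0,98)]: print(p,(M@p+t).round(1), np.hypot(*(M@p+t)).round())
# side check: corners front z10
f=lambda x,y,z: np.r_[M@(x,y)+t,z]
q=proj('side',[f(-60,-145,10),f(60,-145,10),f(-60,225,10),f(0,185,110),f(0,185,128)])
print(((q-[250,165])*6).round(0))
q=proj('top',[f(0,185,110),f(0,185,128),f(-40,149,55),f(40,222,55)]);print(((q-[175,155])*5).round(0))
u=np.array([(299,190)])/1.
print('tin etc',P('top',[(162,173),(152,216),(357,197)],30).round())
E
```

```text
[552.42396696  75.56378072] -0.112813417644614 [[-0.4 -0.3]
 [-0.2  1.5]
 [ 0.   0.3]
 [ 0.5 -1.5]]
(0, 185) [573.3 259.4] 629.0
(0, 63) [559.5 138.2] 576.0
(0, 30) [555.8 105.4] 566.0
(0, -5) [551.9  70.6] 556.0
(0, -128) [538.  -51.6] 540.0
(0, 98) [563.5 172.9] 589.0
[[143. 509.]
 [361. 515.]
 [171. 181.]
 [265.  75.]
 [266.  49.]]
[[103. 122.]
 [ 98. 116.]
 [171. 214.]
 [ 64.  65.]]
tin etc [[ 608.  371.   30.]
 [ 480.  397.   30.]
 [ 533. -202.   30.]]
```

```bash
python3 -m creep '.0186 .0355 0 0 0 .11 0;.0186 .0355 0 0 0 .11 0;.0186 .0355 0 0 0 .11 0;.0186 .0355 0 0 0 .11 0;.0186 .0355 0 0 0 .11 0;.0186 .0355 0 0 0 .11 0;.0186 .0355 0 0 0 .11 0;.0186 .0355 0 0 0 .11 0'
python3 -m creep '.0186 .0355 0 0 0 .11 0;.0186 .0355 0 0 0 .11 0;.0186 .0355 0 0 0 0 0;.0186 .0355 0 0 0 0 0;.0186 .0355 0 0 0 0 0;.0186 .0355 0 0 0 0 0;.0186 .0355 0 0 0 0 0;.0186 .0355 0 0 0 0 0'
```

```text
time: 0.77
tool_pos: [328.5, -207.5, 292.2]
tcp_rot: [3.142, -0.0, 1.234]
contact_force: [1.8, 0.2, -0.6]
grip_width: 43.0
finger_force: 0.0
time: 1.43
tool_pos: [477.4, 76.8, 292.0]
tcp_rot: [-3.141, 0.0, 1.449]
contact_force: [1.1, -0.4, -0.6]
grip_width: 0.8
finger_force: 0.0
```

```bash
python3 -m creep '.016 .0304 -.01 0 0 .009 0;.016 .0304 -.01 0 0 0 0;.016 .0304 -.01 0 0 0 0;.016 .0304 -.01 0 0 0 0;.016 .0304 -.01 0 0 0 0;.016 .0304 -.01 0 0 0 0;0 0 -.018 0 0 0 0;0 0 -.01 0 0 0 0'
python3 - <<'E'
from plant import readout, viewer
import cv2
print(readout.get_obs()['tool_pos'],readout.get_obs()['contact_force'])
a=viewer.capture("top")[:,:,::-1][140:240,150:330];b=viewer.capture("side")[:,:,::-1][120:250,200:360]
b=cv2.resize(b,None,fx=4,fy=4);a=cv2.resize(a,None,fx=4,fy=4)
cv2.imwrite("pics/s1.png",b)
E
```

```text
time: 2.1
tool_pos: [572.4, 258.4, 201.3]
tcp_rot: [-3.139, 0.001, 1.46]
contact_force: [-0.6, -1.0, -0.8]
grip_width: 0.8
finger_force: 0.0
[572.43156854 258.40683814 201.29373998] [-0.61800111 -0.96554616 -0.76494638]
```

View pics/s1.png

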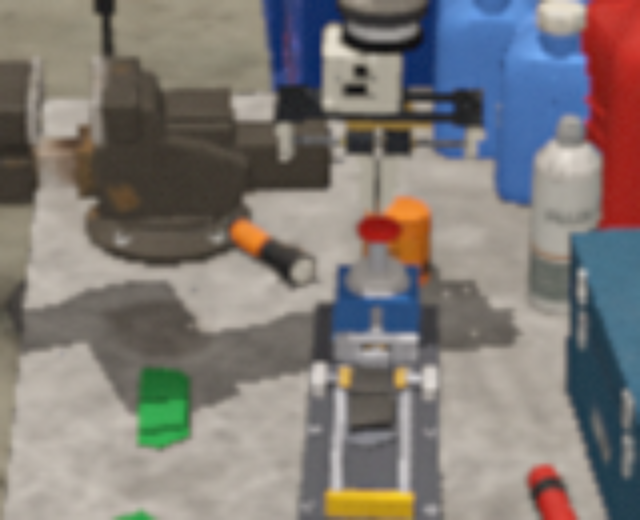

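The closed fingers stand over the red cap (about (378,225) in this crop). Feeling down now.

```bash
for i in 1 ; do python3 -m creep '0 0 -.002 0 0 0 0;0 0 -.002 0 0 0 0;0 0 -.002 0 0 0 0;0 0 0 0 0 0 0'; python3 -m creep '0 0 -.002 0 0 0 0;0 0 -.002 0 0 0 0;0 0 0 0 0 0 0';python3 -m creep '0 0 -.002 0 0 0 0;0 0 -.002 0 0 0 0;0 0 0 0 0 0 0'; done
```

```text
time: 2.53
tool_pos: [573.1, 256.4, 198.8]
tcp_rot: [3.141, -0.0, 1.457]
contact_force: [0.6, 0.7, -0.2]
grip_width: 0.3
finger_force: 0.0
time: 2.78
tool_pos: [572.9, 256.9, 194.0]
tcp_rot: [-3.141, 0.0, 1.458]
contact_force: [-0.2, -0.1, -0.5]
grip_width: 0.6
finger_force: 0.0
time: 3.03
tool_pos: [572.9, 257.0, 189.7]
tcp_rot: [-3.141, 0.0, 1.458]
contact_force: [-0.2, -0.7, -0.3]
grip_width: 0.3
finger_force: 0.0
```

```bash
python3 -m creep '0 0 -.002 0 0 0 0;0 0 -.002 0 0 0 0;0 0 0 0 0 0 0';python3 -m creep '0 0 -.002 0 0 0 0;0 0 -.002 0 0 0 0;0 0 0 0 0 0 0';  python3 -m creep '0 0 -.002 0 0 0 0;0 0 -.002 0 0 0 0;0 0 0 0 0 0 0'
```

```text
time: 3.28
tool_pos: [572.9, 257.0, 185.7]
tcp_rot: [-3.141, 0.0, 1.458]
contact_force: [-0.5, -0.1, 0.2]
grip_width: 0.6
finger_force: 0.0
time: 3.53
tool_pos: [573.2, 257.1, 182.4]
tcp_rot: [3.141, -0.0, 1.458]
contact_force: [-0.6, -0.1, 4.3]
grip_width: 0.4
finger_force: 1.9
time: 3.78
tool_pos: [573.2, 257.1, 179.4]
tcp_rot: [3.14, -0.001, 1.458]
contact_force: [-1.7, -0.4, 6.8]
grip_width: 0.6
finger_force: 3.9
```

```bash
python3 -m creep '0 0 -.002 0 0 0 0;0 0 -.002 0 0 0 0;0 0 -.002 0 0 0 0;0 0 -.002 0 0 0 0;0 0 0 0 0 0 0';python3 -m creep '0 0 -.002 0 0 0 0;0 0 -.002 0 0 0 0;0 0 0 0 0 0 0'
```

```text
time: 4.2
tool_pos: [573.3, 257.1, 171.8]
tcp_rot: [3.14, -0.001, 1.458]
contact_force: [-3.2, -0.3, 9.8]
grip_width: 0.4
finger_force: 4.8
time: 4.45
tool_pos: [573.3, 257.1, 167.9]
tcp_rot: [3.14, -0.001, 1.458]
contact_force: [-2.8, -1.7, 10.3]
grip_width: 0.5
finger_force: 5.3
```

```bash
python3 -m creep '0 0 -.002 0 0 0 0;0 0 -.002 0 0 0 0;0 0 0 0 0 0 0';python3 -m creep '0 0 -.002 0 0 0 0;0 0 -.001 0 0 0 0;0 0 0 0 0 0 0'
```

```text
time: 4.7
tool_pos: [573.3, 257.1, 163.6]
tcp_rot: [3.14, -0.001, 1.458]
contact_force: [-3.3, -1.2, 8.5]
grip_width: 0.4
finger_force: 4.6
time: 4.95
tool_pos: [573.3, 257.1, 160.7]
tcp_rot: [3.14, -0.001, 1.458]
contact_force: [-1.8, -1.9, 10.0]
grip_width: 0.3
finger_force: 4.8
```

```bash
python3 -m creep '0 0 -.001 0 0 0 0;0 0 -.001 0 0 0 0;0 0 0 0 0 0 0';python3 -m creep '0 0 -.001 0 0 0 0;0 0 0 0 0 0 0'
```

```text
time: 5.2
tool_pos: [573.3, 257.1, 159.6]
tcp_rot: [3.139, -0.001, 1.458]
contact_force: [-4.4, -1.7, 14.6]
grip_width: 0.1
finger_force: 7.1
time: 5.37
tool_pos: [573.4, 257.1, 159.5]
tcp_rot: [3.139, -0.001, 1.458]
contact_force: [-5.7, -2.3, 19.1]
grip_width: 0.5
finger_force: 9.7
```

```bash
python3 -m creep '0 0 0 0 0 0 0;0 0 0 0 0 0 0;0 0 0 0 0 0 0;0 0 0 0 0 0 0;0 0 0 0 0 0 0;0 0 0 0 0 0 0'
python3 - <<'E'
from plant import viewer
import cv2
b=viewer.capture("top")[:,:,::-1][150:230,170:330]
cv2.imwrite("pics/s2.png",cv2.resize(b,None,fx=5,fy=5,interpolation=cv2.INTER_CUBIC))
E
```

```text
time: 5.87
tool_pos: [573.4, 257.1, 159.5]
tcp_rot: [3.139, -0.001, 1.458]
contact_force: [-5.4, -2.1, 18.7]
grip_width: 0.4
finger_force: 9.7
```

View pics/s2.png

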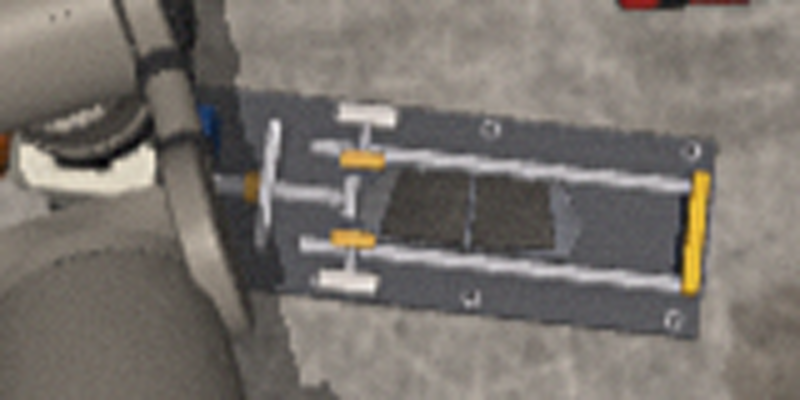

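The pin is fully out and the pad is clear of the jaws (its centre slot is at crop (468,208)). Raise, and measure the pad.

```bash
python3 -m creep '0 0 .006 0 0 0 0;0 0 .008 0 0 0 0;0 0 .008 0 0 0 0;0 0 .008 0 0 0 0;0 0 .008 0 0 0 0;0 0 .01 0 0 0 0;0 0 .01 0 0 0 0;0 0 0 0 0 0 0'
python3 - <<'E'
from h import *
w=P('top',[(170+468.5/5-.5,150+208.5/5-.5)],24)[0,:2]
y=M.T@(w-t);print('slot in station',y)
for s in [(-1,y[1]-15),(-1,y[1]-15-(60+y[1]))]: print(s,(M@s+t).round(1))
print('station -y dir',-M[:,1])
E
```

```text
time: 6.58
tool_pos: [573.9, 257.3, 216.6]
tcp_rot: [3.138, -0.001, 1.458]
contact_force: [1.0, 0.2, 0.1]
grip_width: 0.6
finger_force: 0.0
slot in station [ 0.69696887 -2.03598946]
(-1, np.float64(-17.03598945664237)) [549.5  58.7]
(-1, np.float64(-75.0)) [543.    1.2]
station -y dir [-0.11257428 -0.99364331]
```

```bash
python3 -m creep '-.0041 -.0331 0 0 0 0 80;-.0041 -.0331 0 0 0 0 80;-.0041 -.0331 0 0 0 0 80;-.0041 -.0331 0 0 0 0 80;-.0041 -.0331 -.01 0 0 0 80;-.0041 -.0331 -.02 0 0 0 80;0 0 -.04 0 0 0 80;0 0 -.025 0 0 0 80'
python3 -m creep '0 0 0 0 0 0 80;0 0 0 0 0 0 80;0 0 0 0 0 0 80'
python3 - <<'E'
from plant import viewer
import cv2
b=viewer.capture("side")[:,:,::-1][120:260,210:370]
cv2.imwrite("pics/s3.png",cv2.resize(b,None,fx=4,fy=4,interpolation=cv2.INTER_CUBIC))
E
```

```text
time: 7.25
tool_pos: [547.6, 56.3, 117.2]
tcp_rot: [-3.141, 0.0, 1.454]
contact_force: [-1.4, 0.1, -0.7]
grip_width: 49.6
finger_force: 0.0
time: 7.5
tool_pos: [549.4, 58.7, 120.5]
tcp_rot: [3.14, -0.0, 1.458]
contact_force: [-0.1, 0.1, 0.9]
grip_width: 69.2
finger_force: 0.0
```

View pics/s3.png

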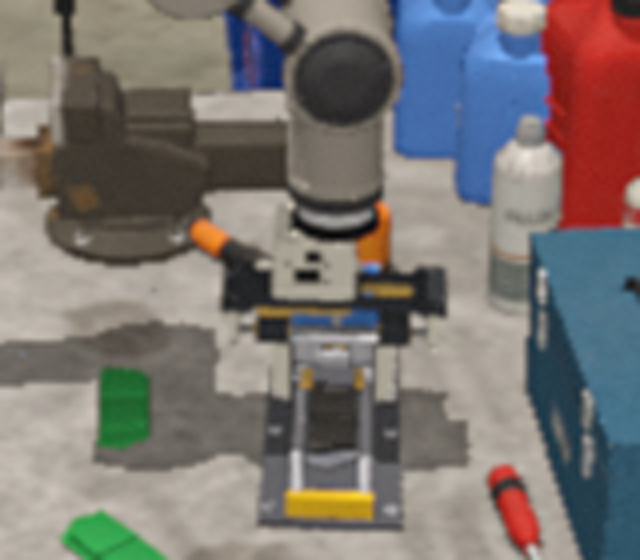

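The fingers straddle the pad (finger tips near crop (278,385) and (388,390)). Go down and grip the friction blocks.

```bash
python3 -m creep '0 0 -.015 0 0 0 80;0 0 -.012 0 0 0 80;0 0 -.006 0 0 0 80;0 0 -.003 0 0 0 80;0 0 0 0 0 0 80;0 0 0 0 0 0 60'
python3 -m creep '0 0 0 0 0 0 45;0 0 0 0 0 0 35;0 0 0 0 0 0 35;0 0 0 0 0 0 35;0 0 0 0 0 0 35;0 0 0 0 0 0 35'
```

```text
time: 8.05
tool_pos: [549.0, 58.6, 84.1]
tcp_rot: [3.14, -0.0, 1.458]
contact_force: [0.7, -0.4, -0.2]
grip_width: 70.1
finger_force: 0.0
time: 8.55
tool_pos: [548.9, 58.4, 83.6]
tcp_rot: [3.14, -0.0, 1.458]
contact_force: [0.5, -0.1, 0.4]
grip_width: 41.2
finger_force: 30.0
```

```bash
python3 -m creep '-.0006 -.005 0 0 0 0 35;-.0005 -.005 0 0 0 0 35;-.0006 -.005 0 0 0 0 35;-.0006 -.005 0 0 0 0 35;0 0 0 0 0 0 35'; python3 -m creep '-.0006 -.005 0 0 0 0 35;-.0005 -.005 0 0 0 0 35;-.0006 -.005 0 0 0 0 35;-.0006 -.005 0 0 0 0 35;-.0006 -.005 0 0 0 0 35;-.0006 -.005 0 0 0 0 35;0 0 0 0 0 0 35;0 0 0 0 0 0 35'
```

```text
time: 8.97
tool_pos: [546.2, 37.3, 83.5]
tcp_rot: [3.141, 0.0, 1.457]
contact_force: [-0.6, 0.2, 5.7]
grip_width: 41.5
finger_force: 30.0
time: 9.63
tool_pos: [542.7, 7.3, 83.5]
tcp_rot: [3.141, 0.001, 1.457]
contact_force: [0.0, 0.1, 5.4]
grip_width: 41.6
finger_force: 30.0
```

```bash
python3 -m creep '-.0002 -.002 0 0 0 0 35;-.0002 -.001 0 0 0 0 35;0 0 0 0 0 0 35;0 0 0 0 0 0 35'; python3 -m creep '-.0002 -.0015 0 0 0 0 35;0 0 0 0 0 0 35;0 0 0 0 0 0 35'
```

```text
time: 9.97
tool_pos: [542.3, 4.9, 83.5]
tcp_rot: [3.141, -0.0, 1.457]
contact_force: [0.6, 3.2, 5.4]
grip_width: 41.4
finger_force: 29.9
time: 10.22
tool_pos: [542.1, 3.5, 83.5]
tcp_rot: [3.141, -0.0, 1.457]
contact_force: [1.2, 3.7, 4.7]
grip_width: 41.3
finger_force: 29.9
```

```bash
python3 -m creep '-.0002 -.0015 0 0 0 0 35;0 0 0 0 0 0 35;0 0 0 0 0 0 35'; python3 -m creep '-.0002 -.0015 0 0 0 0 35;0 0 0 0 0 0 35;0 0 0 0 0 0 35'
```

```text
time: 10.47
tool_pos: [541.9, 2.1, 83.5]
tcp_rot: [3.141, -0.0, 1.458]
contact_force: [1.1, 3.9, 4.9]
grip_width: 41.1
finger_force: 29.9
time: 10.72
tool_pos: [541.8, 1.2, 83.5]
tcp_rot: [3.141, -0.001, 1.457]
contact_force: [1.0, 8.5, 6.1]
grip_width: 41.3
finger_force: 29.8
```

```bash
python3 -m creep '-.0001 -.001 0 0 0 0 35;0 0 0 0 0 0 35;0 0 0 0 0 0 35'; python3 -m creep '0 .001 0 0 0 0 45;0 0 0 0 0 0 60;0 0 0 0 0 0 80;0 0 0 0 0 0 80;0 0 0 0 0 0 80;0 0 0 0 0 0 80'; python3 -m creep '0 0 .01 0 0 0 80;0 0 .03 0 0 0 80;0 0 .03 0 0 0 80;0 0 .03 0 0 0 80;0 0 .03 0 0 0 80;-.03 0 .03 0 0 0 80;-.04 0 0.03 0 0 0 80;-.04 0 0 0 0 0 80'; python3 -m creep '-.04 -.02 0 0 0 0 80;-.04 -.02 0 0 0 0 80;0 -.03 0 0 0 0 80;0 -.03 0 0 0 0 80;0 -.03 0 0 0 0 80;0 0 0 0 0 0 80'
python3 - <<'E'
from plant import viewer
import cv2
b=viewer.capture("top")[:,:,::-1][150:230,170:330]
cv2.imwrite("pics/s4.png",cv2.resize(b,None,fx=5,fy=5,interpolation=cv2.INTER_CUBIC))
E
```

```text
time: 10.97
tool_pos: [541.8, 0.9, 83.5]
tcp_rot: [3.141, -0.002, 1.457]
contact_force: [0.7, 12.5, 6.0]
grip_width: 41.5
finger_force: 29.7
time: 11.47
tool_pos: [541.3, 0.5, 82.9]
tcp_rot: [-3.141, 0.0, 1.457]
contact_force: [0.1, -0.2, -0.3]
grip_width: 70.0
finger_force: 0.0
time: 12.13
tool_pos: [440.2, 0.5, 272.6]
tcp_rot: [3.132, 0.001, 1.458]
contact_force: [0.0, -0.4, 1.0]
grip_width: 73.5
finger_force: 0.0
time: 12.63
tool_pos: [364.3, -130.4, 268.8]
tcp_rot: [3.139, 0.003, 1.454]
contact_force: [0.7, 0.1, 0.7]
grip_width: 73.5
finger_force: 0.0
```

View pics/s4.png

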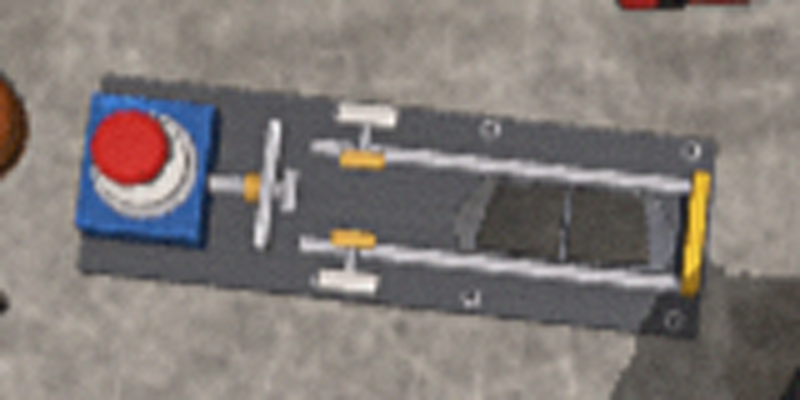

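Run:
```python
from h import *
for p,z in(((566.5,222.5),24),((455,230),16),((677,242),16)):
    print(M.T@(P('top',[(170+p[0]/5-.5,150+p[1]/5-.5)],z)[0,:2]-t))
```

```text
[ -1.43013527 -60.39699744]
[-11.69804882   4.86682612]
[  -4.7856364  -126.61297532]
```

The pad's centre slot measures y = -60.4 mm in the station frame. The end is against the stop, the button is up and the robot is clear, so I'm handing in.

```bash
python3 -c "
from plant import order
print(order.close_job())"
```

```text
the job is handed in; nothing more can be done
None
```

The job is handed in: the button was held on its stop for over 0.5 s at about 19 N and sprang back up, and the pad now lies flat against the yellow end stop (measured at station y of about -60 mm). The arm kept clear of the bystanders, and the total time was about 13 s; the hand-in gave no verdict.

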